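# Lock the lid on the food chopper

## Robot

A 6-joint arm with a two-finger parallel gripper is mounted at the origin on the work surface. World frame = base frame: x ahead of the robot, y to its left, z up, the work surface at z = 0. Lengths are in m, angles in rad, forces in N, time in s.
With the tool pointing down it reaches from about 0.275 to 0.825 m from the base axis. Payload 4.9 kg.
Tool frame: the origin (TCP) lies midway between the tips of the shut fingers; the grasp point (between the pads) lies 19 mm behind it; z points along the fingers, y is the line along which they close (so a half turn about z gives the same grasp; the last joint's range is limited). The gripper opens to 85 mm and grips with 20 to 120 N. Pads are 22 mm wide; open, the fingers measure 114 mm over their backs; the gripper's body (76 mm by 85 mm) begins 54 mm behind the grasp point. The pads swing forward as they close: fully open they stand 13 mm farther back than shut.
Start: joints at [-1.43, 0.326, -0.193, 1.052, 0, 1.437], TCP at [0.149, -0.529, 0.231] pointing down, gripper open.
Joint ranges: [-2.65, 2.65], [-0.97, 1.79], [-1.3, 1.35], [-1.93, 2.1], [-1.47, 1.37], [-3.14, 3.14]. Speed limits (rad/s): [2.57, 2.57, 3.14, 3.14, 3.14, 3.14].

## Interface

Orientations are given as a unit quaternion [w, x, y, z].
In Python, from plant import arm gives the robot as it stands.
- The arm moves only by the tool arm_command, never from a script. Its argument "plan" is a list of rows, each an object with "offset": the shift along the tool's x, y, z in m, a list of three; "twist": the turn about the tool's z in rad. A call has 1 to 5 rows; each row shifts and turns the commanded pose from where the row before left it, along the tool's axes as they then stand; what a row does not reach is not made up. A row lasts 1/8 s, in which the tool goes at most 62.5 mm and 10.7 degrees, less where a joint would pass 70% of its speed; a pose out of reach is approached as far as the arm can. A call with a gripper value outside its range is refused whole. "gripper" is the closure, from 0 (fully open) to 1 (shut), set as the call begins (left out, the last holds). The fingers move at their own pace and stop on an object; "squeeze" is the grip in N (left out, the last holds). Time passes only in rows, so rows that do not move let the fingers close. It gives the time, the measured TCP pose, the force, the opening and the grip force at its end, in the units of the state.
- arm.read_state(): the state, without advancing time (a new reading comes with each control period).
- arm.read_camera(name): name is "side" or "top"; returns the picture (400x640x3 uint8, red, green, blue); there is no depth.
- arm.camera_info(name): a dict with "mtx" (3x3 intrinsics, pixels), "cam_to_world" (4x4, takes a point from camera to world coordinates). Camera axes: x right, y down, z forward; pixel columns grow to the right and rows downward; lengths in m; the calibration is good to about 2 mm. A picture is of the moment at which its call begins. camera_info takes no time and is no camera call.
- arm.job_done(): hands the job in; it is judged then, once.
The state is a dict: "clock": time; "q": joint angles; "joint_vel": joint speeds; "joint_efforts": joint torques, N m; "tool_pos": TCP position; "eef_rot": TCP orientation; "ft_force": force on the tool from outside, world axes, zero at the start; "wrist_torque": the same for the moment, N m; "grip_width": finger opening in m; "grasp_force": force on a finger pad.
Only numpy, scipy, OpenCV 4.12 (cv2) and the standard library are available. Lean on these libraries where they do the work, as an engineer would, in place of code of your own. Each camera call takes 0.05 s, during which the arm holds its last target. There are 200 camera calls.

## Task

Put the chopper's own lid, the white one with the blue grip bar and two blue lugs, back on the white food chopper: let the lugs down through the two slots in its blue ring, press the lid down against the spring and twist it a quarter turn clockwise (seen from above) so that it is locked, then let go. Leave the black lid where it lies.

Things in the scene. Friction and masses are not known exactly. Their poses are not given: they have to be found in the camera images.
- chopper_lid: White lid, loose, upright. Origin: centre of underside; x along bar and lugs, z up. Hub 60 mm diameter, to 19 mm height; flange 90 mm diameter, 19 to 25 mm; blue grip bar 70 mm long (x), 18 wide (y), 25 to 60 mm high. Two blue lugs, flush with the underside, reach 52 mm from the axis at +x and -x, 16 wide, 7 high; seen from above past the flange. Half a turn makes no difference.
- chopper: White fixed machine (not the steel and black juicer). Origin: centre of underside; x along the slots, y along the locked line (orange marks), z up. Bowl 124 mm diameter, rim 120 mm high. In its mouth a blue ring 6 mm thick, top at the rim, 74 mm opening; slots at +x and -x, 56 degrees wide, out to the wall (116 mm inside). The lid has 5 mm play all round and 10 degrees either way.
- safety_plate (a joint): Grey sprung plate in the bowl's middle: 0 up, 0.012 m down. It meets the lid's underside at 113 mm above the chopper's origin; 2 N to start, 7 N at the bottom. Fully pressed, the lid's underside is at 101 mm, flange on the ring; the lid turns only while it is below 107 mm. Stops: 104 degrees clockwise, 16 the other way. Let go, a locked lid rises to 107 mm and stays, an unlocked one to 112 mm.
- black_lid: Black lid of another appliance, loose, a bystander: black all over, grip bar of the same size, round flange 94 mm in diameter, no lugs. Origin: centre of its underside, x along its bar.
There are look-alikes about, which are no part of the job. Leave any turquoise or yellow look-alike of the chopper_lid alone.

How it is judged:
By the outcome, as a careful person would: the job done as asked, in the order asked, and still so for the second after the job is handed in, with the robot touching nothing.
It also fails if it takes over 48 s, if anything falls off the work surface, if the arm or the gripper's body presses on something with over 40 N, if the wrist force passes 120 N, or if a joint passes its speed limit or range.

## Working session

There is one attempt and no reset: what is moved stays moved. The work goes in short steps, Python scripts to look and compute and a tool call to move; the robot and the scene stay as the last step left them, time stands still between calls to the robot, and variables do not carry over. Pictures are saved under pics/ and viewed, at most 10 in all, crops included, and the job is handed in when it is done.

Besides the shell and the picture viewer there is one more tool, called after "Request:" by a JSON object that holds its "method" and its "body". arm_command: Moves the arm, as the interface text tells. Its arguments: {"type":"object","properties":{"plan":{"type":"array","items":{"type":"object","properties":{"offset":{"type":"array","items":{"type":"number"}},"twist":{"type":"number"}}}},"gripper":{"type":"number"},"squeeze":{"type":"number"}},"required":["plan"]}

```bash
mkdir -p pics; ls
python3 - <<'E'
from plant import arm
import cv2,numpy as np
for n in("top","side"):
    i=arm.read_camera(n); cv2.imwrite(f"pics/{n}0.png",i[:,:,::-1])
    c=arm.camera_info(n); print(n,np.round(c["mtx"],1).tolist(),np.round(c["cam_to_world"],3).tolist())
s=arm.read_state();print(s)
E
```

```text
pics
top [[393.7, 0.0, 310.5], [0.0, 393.7, 201.5], [0.0, 0.0, 1.0]] [[-0.001, -0.994, 0.106, 0.33], [-1.0, -0.001, -0.021, -0.032], [0.021, -0.106, -0.994, 1.043], [0.0, 0.0, 0.0, 1.0]]
side [[470.9, 0.0, 326.1], [0.0, 470.9, 200.5], [0.0, 0.0, 1.0]] [[-0.627, -0.51, 0.589, -0.202], [-0.779, 0.413, -0.471, 0.456], [-0.003, -0.754, -0.657, 0.75], [0.0, 0.0, 0.0, 1.0]]
{'clock': 0.1, 'q': array([-1.43024868e+00,  3.26891527e-01, -1.93495559e-01,  1.05202684e+00,
        2.94966565e-06,  1.43662206e+00]), 'joint_vel': array([-0.00226681, -0.00060068,  0.00117085,  0.00102233, -0.00133448,
       -0.00018412]), 'joint_efforts': array([ 2.83145573e-04, -4.44238007e+01,  2.63039893e+01,  7.86213001e-03,
       -1.46300786e-04,  4.09968720e-06]), 'tool_pos': array([ 0.14915279, -0.52882867,  0.23056387]), 'eef_rot': array([-8.08801265e-04,  9.90580484e-01,  1.36929361e-01, -1.10256780e-06]), 'ft_force': array([ 0.29498097, -0.31393609, -0.12413804]), 'wrist_torque': array([ 0.05495032,  0.02256384, -0.0207266 ]), 'grasp_force': 0.0, 'grip_width': 0.08553457403812696}
```

View pics/top0.png

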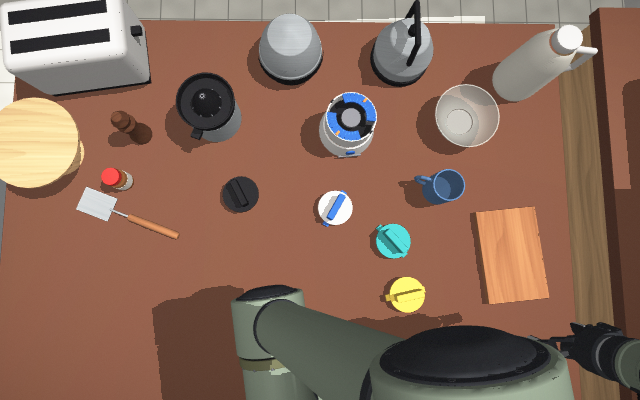

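View pics/side0.png

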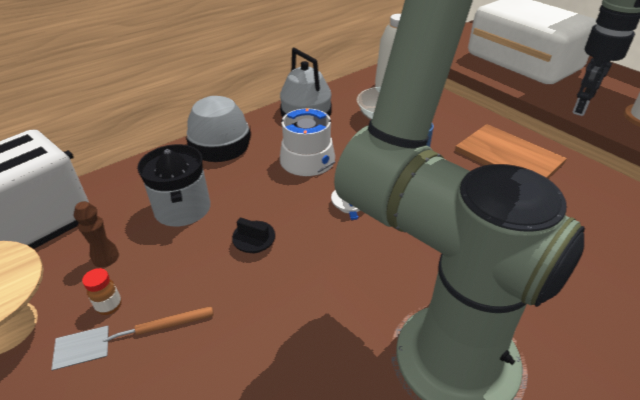

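The two pictures show four lids. In the top view the white one with a blue bar is at (335,208), the turquoise at (393,241), the yellow at (407,295) and the black at (240,194). By the description I choose the white one at (335,208). The chopper, with its blue ring, is at (351,117). The juicer at (208,105) and the kettle and bowl are not it.

```bash
cat > h.py <<'E'
from plant import arm
import cv2,numpy as np
from scipy.spatial.transform import Rotation as R
def ray(n,uv,z):
    c=arm.camera_info(n);T=np.array(c["cam_to_world"]);uv=np.atleast_2d(uv).astype(float)
    d=np.c_[uv,np.ones(len(uv))]@np.linalg.inv(np.array(c["mtx"])).T@T[:3,:3].T
    o=T[:3,3];return o+d*((z-o[2])/d[:,2])[:,None]
def pix(n,p):
    c=arm.camera_info(n);T=np.linalg.inv(np.array(c["cam_to_world"]))
    q=(T[:3,:3]@np.asarray(p)+T[:3,3]);q=np.array(c["mtx"])@q;return q[:2]/q[2]
def hsv(i):return cv2.cvtColor(i,cv2.COLOR_RGB2HSV)
def pca(P):
    m=P.mean(0);w,v=np.linalg.eigh(np.cov((P-m).T));return m,np.degrees(np.arctan2(v[1,-1],v[0,-1]))
def pts(m,x0,x1,y0,y1):
    k=np.zeros_like(m);k[y0:y1,x0:x1]=m[y0:y1,x0:x1];y,x=np.nonzero(k);return np.c_[x,y]
def state():
    s=arm.read_state();r=R.from_quat(np.roll(s["eef_rot"],-1)).as_matrix()
    return s,r
E
python3 - <<'E'
from h import *
i=arm.read_camera("top");h=hsv(i)
blue=cv2.inRange(h,(100,120,60),(125,255,255));white=cv2.inRange(h,(0,0,170),(179,50,255))
cv2.imwrite("pics/crop1.png",cv2.resize(i[80:240,290:430,::-1],None,fx=3.7,fy=3.7,interpolation=cv2.INTER_CUBIC))
b=pts(blue,312,360,185,232)
print("bar",pca(ray("top",b,.06)[:,:2]),len(b))
r=cv2.minAreaRect(b.astype(np.float32));print(r)
w=pts(white|blue,312,360,185,232)
(c,rad)=cv2.minEnclosingCircle(pts(white,312,360,185,232).astype(np.float32));print("flange",ray("top",c,.025),c,rad)
b=pts(blue,320,382,88,146);P=ray("top",b,.12)[:,:2]
org=cv2.inRange(h,(5,100,150),(22,255,255));o=pts(org,315,390,85,150)
print("orange px",o.tolist())
cnt,_,st,cen=cv2.connectedComponentsWithStats(cv2.inRange(h,(100,120,60),(125,255,255)));
for k in range(1,cnt):
    if st[k,4]>8 and 300<cen[k][0]<400:print(st[k],cen[k])
E
```

```text
bar (array([ 0.41944818, -0.11338696]), np.float64(150.07715957366165)) 217
((334.517822265625, 208.135009765625), (6.809183120727539, 38.94853210449219), 29.357751846313477)
flange [[ 0.42310231 -0.11648962  0.025     ]] (334.9135437011719, 207.279541015625) 17.299104690551758
orange px [[315, 85], [316, 85], [317, 85], [318, 85], [319, 85], [320, 85], [321, 85], [322, 85], [323, 85], [324, 85], [325, 85], [326, 85], [327, 85], [328, 85], [329, 85], [330, 85], [331, 85], [332, 85], [333, 85], [334, 85], [335, 85], [336, 85], [337, 85], [338, 85], [339, 85], [340, 85], [341, 85], [342, 85], [343, 85], [344, 85], [345, 85], [346, 85], [347, 85], [348, 85], [349, 85], [350, 85], [351, 85], [352, 85], [353, 85], [354, 85], [355, 85], [356, 85], [357, 85], [358, 85], [359, 85], [360, 85], [361, 85], [362, 85], [363, 85], [364, 85], [365, 85], [366, 85], [367, 85], [368, 85], [315, 86], [316, 86], [317, 86], [318, 86], [319, 86], [320, 86], [321, 86], [322, 86], [323, 86], [324, 86], [325, 86], [326, 86], [327, 86], [328, 86], [329, 86], [330, 86], [331, 86], [332, 86], [333, 86], [334, 8
[... 20163 characters left out ...]
 148], [376, 148], [377, 148], [378, 148], [379, 148], [380, 148], [381, 148], [382, 148], [383, 148], [384, 148], [385, 148], [386, 148], [387, 148], [388, 148], [389, 148], [366, 149], [367, 149], [368, 149], [369, 149], [370, 149], [371, 149], [372, 149], [373, 149], [374, 149], [375, 149], [376, 149], [377, 149], [378, 149], [379, 149], [380, 149], [381, 149], [382, 149], [383, 149], [384, 149], [385, 149], [386, 149], [387, 149], [388, 149], [389, 149]]
[342  93  34  29 404] [360.7549505  104.43564356]
[327 112  34  28 389] [341.0437018  127.88174807]
[346 151   9   4  27] [349.81481481 152.37037037]
[327 194  18  26 189] [335.46560847 206.44973545]
[323 221   6   6  20] [325.35 223.6 ]
```

View pics/crop1.png

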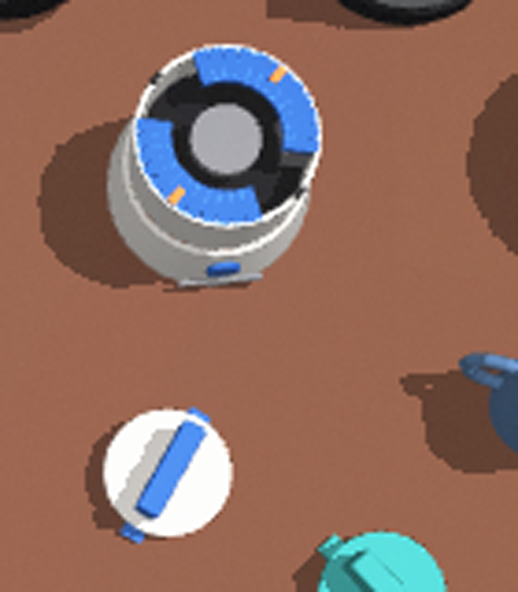

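The crop confirms the white lid: blue bar at image px (335,206), lugs at about (344,191) and (326,224). The chopper's orange marks are at about (365,100) and (338,133), and its slots lie across the other diagonal. Next I compute the geometry.

Run:
```python
from h import *
A=ray("top",[[365.1,100],[337.8,132.7]],.12);B=ray("top",[[360.75,104.44],[341.04,127.88]],.12)
ang=lambda P:np.degrees(np.arctan2(*(P[0]-P[1])[1::-1]))
for P in(A,B):print("chopper",P.mean(0),"locked line",ang(P))
L=ray("top",[[290+200/3.7,80+413/3.7],[290+133/3.7,80+535/3.7]],.007);print("lugs",L.mean(0),ang(L))
print("bar",ray("top",[335.47,206.45],.06))
bb=ray("top",[[290+192/3.7,80+428/3.7],[290+150/3.7,80+510/3.7]],.06);print("bar dir",bb.mean(0),ang(bb))
s,r=state();print(r.round(3))
```

```text
chopper [ 0.6354014  -0.15049207  0.12      ] locked line -39.402276217675976
chopper [ 0.63576201 -0.1490674   0.12      ] locked line -39.592455032373515
lugs [ 0.42276232 -0.1183229   0.007     ] -29.05128084274236
bar [[ 0.42199717 -0.11498504  0.06      ]]
bar dir [ 0.42131726 -0.1169026   0.06      ] -27.418533705025435
[[ 0.962  0.271 -0.   ]
 [ 0.271 -0.962  0.001]
 [ 0.    -0.001 -1.   ]]
```

```bash
cat >> h.py <<'E'
def rows(x,y,z,az,n):
    "offsets in tool axes to reach target TCP and tool-x azimuth (deg) in n rows"
    s,r=state();p=s["tool_pos"];a0=np.degrees(np.arctan2(r[1,0],r[0,0]));d=(np.array([x,y,z])-p)/n
    da=(az-a0+180)%360-180;print("t",round(float(s["clock"]),2),"pos",p.round(4),"az",a0.round(2),"da",da.round(2),"tilt",r[:,2].round(4),"q6",s["q"][5].round(3))
    for k in range(n):
        rr=R.from_euler("z",da*k/n,degrees=True).as_matrix()@r;print((rr.T@d).round(4).tolist(),round(-np.radians(da/n),4))
E
python3 -c "
from h import *
rows(.422,-.116,.2,151,15)"
```

```text
t 0.15 pos [ 0.1492 -0.5289  0.2307] az 15.75 da 135.25 tilt [-2.0e-04  1.3e-03 -1.0e+00] q6 1.437
[0.025, -0.0216, 0.0021] -0.1574
[0.028, -0.0174, 0.0021] -0.1574
[0.0304, -0.0128, 0.0021] -0.1574
[0.032, -0.0078, 0.0021] -0.1574
[0.0329, -0.0027, 0.0021] -0.1574
[0.0329, 0.0025, 0.002] -0.1574
[0.0321, 0.0076, 0.002] -0.1574
[0.0305, 0.0125, 0.002] -0.1574
[0.0282, 0.0172, 0.002] -0.1574
[0.0251, 0.0214, 0.002] -0.1574
[0.0215, 0.025, 0.002] -0.1574
[0.0173, 0.0281, 0.002] -0.1574
[0.0127, 0.0305, 0.002] -0.1574
[0.0077, 0.0321, 0.002] -0.1574
[0.0026, 0.0329, 0.002] -0.1574
```

Request:
{"method": "arm_command", "body": {"plan": [{"offset": [0.025, -0.0216, 0.002], "twist": -0.157}, {"offset": [0.028, -0.0174, 0.002], "twist": -0.157}, {"offset": [0.0304, -0.0128, 0.002], "twist": -0.157}, {"offset": [0.032, -0.0078, 0.002], "twist": -0.157}, {"offset": [0.0329, -0.0027, 0.002], "twist": -0.157}], "gripper": 0}}

```text
clock: 0.78
tool_pos: [0.2406, -0.3907, 0.221]
eef_rot: [-0.0, 0.862, 0.508, 0.0]
ft_force: [-0.1, -0.5, 0.0]
grip_width: 0.0856
grasp_force: 0.0
```

Request:
{"method": "arm_command", "body": {"plan": [{"offset": [0.0329, 0.0025, 0.002], "twist": -0.157}, {"offset": [0.0321, 0.0076, 0.002], "twist": -0.157}, {"offset": [0.0305, 0.0125, 0.002], "twist": -0.157}, {"offset": [0.0282, 0.0172, 0.002], "twist": -0.157}, {"offset": [0.0251, 0.0214, 0.002], "twist": -0.157}]}}

```text
clock: 1.4
tool_pos: [0.332, -0.2535, 0.2111]
eef_rot: [-0.0, 0.602, 0.799, 0.0]
ft_force: [0.5, -0.5, 1.5]
grip_width: 0.0852
grasp_force: 0.0
```

```bash
python3 -c "
from h import *
rows(.422,-.116,.2,151,5)"
```

```text
t 1.4 pos [ 0.332  -0.2535  0.2111] az 105.99 da 45.01 tilt [-1.e-04  1.e-04 -1.e+00] q6 0.463
[0.0215, 0.0249, 0.0022] -0.1571
[0.0173, 0.0279, 0.0022] -0.1571
[0.0127, 0.0303, 0.0022] -0.1571
[0.0078, 0.0319, 0.0022] -0.1571
[0.0027, 0.0327, 0.0022] -0.1571
```

Request:
{"method": "arm_command", "body": {"plan": [{"offset": [0.0215, 0.025, 0.002], "twist": -0.157}, {"offset": [0.0173, 0.028, 0.002], "twist": -0.157}, {"offset": [0.0127, 0.0303, 0.002], "twist": -0.157}, {"offset": [0.0078, 0.0319, 0.002], "twist": -0.157}, {"offset": [0.0027, 0.0327, 0.002], "twist": -0.157}]}}

```text
clock: 2.02
tool_pos: [0.4229, -0.1165, 0.2011]
eef_rot: [-0.0, 0.251, 0.968, 0.0]
ft_force: [0.3, -0.7, 0.9]
grip_width: 0.0858
grasp_force: 0.0
```

Run:
```python
from h import *
rows(.422,-.116,.031,151,4)
t=arm.read_camera("top");s=arm.read_camera("side")
a=cv2.resize(t[150:260,280:400],(480,440),interpolation=cv2.INTER_CUBIC)
u,v=pix("side",[.422,-.116,.06]).astype(int);print(u,v)
y0,x0=max(0,v-80),max(0,u-60);print(x0,y0)
b=cv2.resize(s[y0:y0+147,x0:x0+100],(300,440),interpolation=cv2.INTER_CUBIC)
cv2.imwrite("pics/pre.png",np.hstack([a,b])[:,:,::-1])
```

```text
t 2.02 pos [ 0.4229 -0.1165  0.2011] az 150.97 da 0.03 tilt [-2.e-04  1.e-04 -1.e+00] q6 0.069
[0.0003, -0.0, 0.0425] -0.0001
[0.0003, -0.0, 0.0425] -0.0001
[0.0003, -0.0, 0.0425] -0.0001
[0.0003, -0.0, 0.0425] -0.0001
350 185
290 105
```

View pics/pre.png

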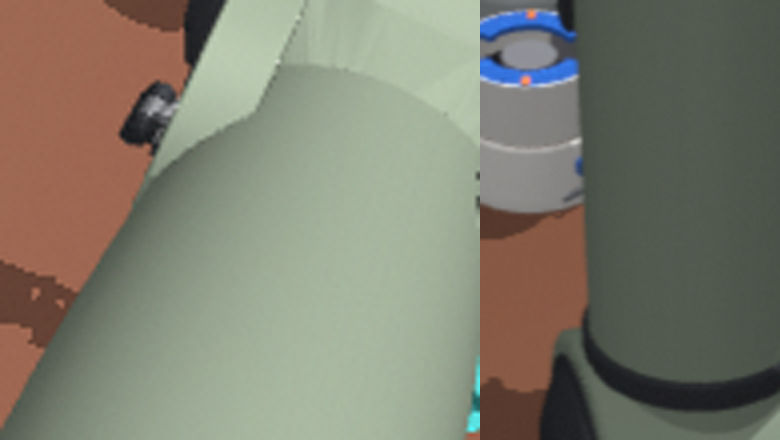

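The arm hides the lid in both views: its forearm fills the left crop, and the chopper shows only at the upper left of the side crop. I'll go down on the measurement already made, watching the force.

Request:
{"method": "arm_command", "body": {"plan": [{"offset": [0.001, 0, 0.045], "twist": 0}, {"offset": [0, 0, 0.045], "twist": 0}, {"offset": [0, 0, 0.04], "twist": 0}, {"offset": [0, 0, 0.025], "twist": 0}, {"offset": [0, 0, 0.014], "twist": 0}]}}

```text
clock: 2.75
tool_pos: [0.4204, -0.1173, 0.0309]
eef_rot: [-0.001, 0.254, 0.967, 0.0]
ft_force: [0.7, -0.3, 0.3]
grip_width: 0.0858
grasp_force: 0.0
```

Request:
{"method": "arm_command", "body": {"plan": [{"offset": [0, 0, 0]}, {"offset": [0, 0, 0]}, {"offset": [0, 0, 0]}, {"offset": [0, 0, 0]}, {"offset": [0, 0, 0]}], "gripper": 1, "squeeze": 60}}

```text
$.plan[0]: bad value
```

Request:
{"method": "arm_command", "body": {"plan": [{"offset": [0, 0, 0], "twist": 0}, {"offset": [0, 0, 0], "twist": 0}, {"offset": [0, 0, 0], "twist": 0}, {"offset": [0, 0, 0], "twist": 0}, {"offset": [0, 0, 0], "twist": 0}], "gripper": 1, "squeeze": 60}}

```text
clock: 3.38
tool_pos: [0.4224, -0.1174, 0.0331]
eef_rot: [0.001, 0.253, 0.967, -0.0]
ft_force: [-1.3, 0.2, 6.2]
grip_width: 0.0169
grasp_force: 60.0
```

Request:
{"method": "arm_command", "body": {"plan": [{"offset": [0, 0, 0], "twist": 0}, {"offset": [0, 0, 0], "twist": 0}, {"offset": [0, 0, 0], "twist": 0}]}}

```text
clock: 3.75
tool_pos: [0.4224, -0.1174, 0.0331]
eef_rot: [0.001, 0.253, 0.967, -0.0]
ft_force: [-1.0, 0.3, 5.7]
grip_width: 0.017
grasp_force: 60.1
```

Request:
{"method": "arm_command", "body": {"plan": [{"offset": [0, 0, -0.03], "twist": 0}, {"offset": [0, 0, -0.05], "twist": 0}, {"offset": [0, 0, -0.05], "twist": 0}, {"offset": [0, 0, -0.05], "twist": 0}, {"offset": [0, 0, -0.02], "twist": 0}]}}

```text
clock: 4.38
tool_pos: [0.4228, -0.1175, 0.2353]
eef_rot: [0.002, 0.253, 0.967, -0.0]
ft_force: [0.1, 0.4, -1.8]
grip_width: 0.0169
grasp_force: 59.0
```

```bash
python3 -c "
from h import *
rows(.6355,-.150,.23,230.5,10)"
```

```text
t 4.38 pos [ 0.4228 -0.1175  0.2353] az 150.68 da 79.82 tilt [ 0.004  -0.0019 -1.    ] q6 0.072
[-0.0201, 0.0076, 0.0006] -0.1393
[-0.021, 0.0047, 0.0006] -0.1393
[-0.0214, 0.0017, 0.0006] -0.1393
[-0.0215, -0.0012, 0.0006] -0.1393
[-0.0211, -0.0042, 0.0006] -0.1393
[-0.0203, -0.0071, 0.0006] -0.1393
[-0.0191, -0.0099, 0.0006] -0.1393
[-0.0176, -0.0124, 0.0006] -0.1393
[-0.0157, -0.0147, 0.0006] -0.1393
[-0.0135, -0.0168, 0.0006] -0.1393
```

Request:
{"method": "arm_command", "body": {"plan": [{"offset": [-0.0201, 0.0076, 0.001], "twist": -0.139}, {"offset": [-0.021, 0.0047, 0.001], "twist": -0.139}, {"offset": [-0.0214, 0.0017, 0], "twist": -0.139}, {"offset": [-0.0215, -0.0012, 0], "twist": -0.139}, {"offset": [-0.0211, -0.0042, 0], "twist": -0.139}]}}

```text
clock: 5.0
tool_pos: [0.5282, -0.1332, 0.2299]
eef_rot: [-0.0, -0.094, 0.996, 0.0]
ft_force: [0.5, -0.2, -1.8]
grip_width: 0.0172
grasp_force: 59.0
```

Request:
{"method": "arm_command", "body": {"plan": [{"offset": [-0.0203, -0.0071, 0], "twist": -0.139}, {"offset": [-0.0191, -0.0099, 0], "twist": -0.139}, {"offset": [-0.0176, -0.0124, 0], "twist": -0.139}, {"offset": [-0.0157, -0.0147, 0], "twist": -0.139}, {"offset": [-0.0135, -0.0168, 0], "twist": -0.14}]}}

```text
clock: 5.62
tool_pos: [0.6345, -0.1497, 0.2297]
eef_rot: [-0.0, -0.428, 0.904, 0.0]
ft_force: [-0.8, -0.8, -0.3]
grip_width: 0.0167
grasp_force: 59.0
```

Run:
```python
from h import *
rows(.6355,-.150,.23,230.5,1)
t=arm.read_camera("top");s=arm.read_camera("side")
a=cv2.resize(t[60:170,300:400],(400,440),interpolation=cv2.INTER_CUBIC)
b=cv2.resize(s[60:180,255:355],(400,480),interpolation=cv2.INTER_CUBIC)[:440]
cv2.imwrite("pics/over.png",np.hstack([a,b])[:,:,::-1])
cv2.imwrite("pics/side1.png",s[:,:,::-1])
```

```text
t 5.62 pos [ 0.6345 -0.1497  0.2297] az -129.35 da -0.15 tilt [-1.2e-03  4.0e-04 -1.0e+00] q6 -1.229
[-0.0003, -0.001, -0.0003] 0.0026
```

View pics/over.png

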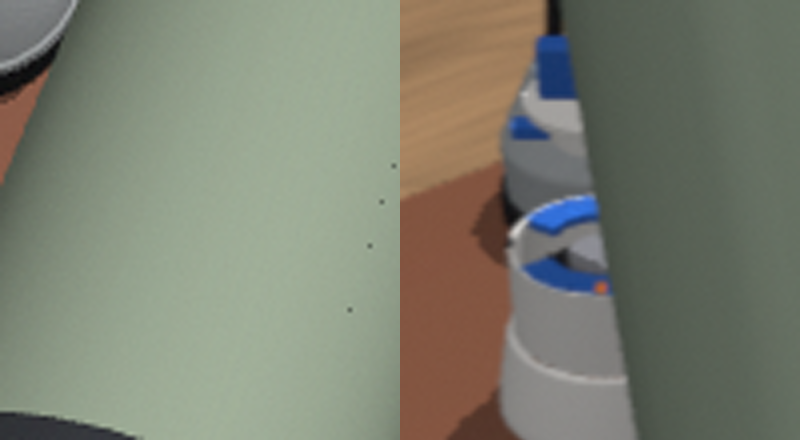

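The side crop shows the lid held level over the chopper. The left lug is at crop (510–550,128) and the bar's end at (538–570,40–98), and an open slot faces the lug. Next I compare these with the predicted lug and bar corners.

Run:
```python
from h import *
s,r=state();p=s["tool_pos"];a=np.radians(50.65);ex=np.array([np.cos(a),np.sin(a),0]);ey=np.array([-ex[1],ex[0],0])
o=p-np.array([0,0,.0325])
for n,x,y,z in(("lugA",.052,.008,.007),("lugB",.052,-.008,.007),("lugA0",.052,.008,0),("lugB0",.052,-.008,0),("barA",.035,.009,.06),("barB",.035,-.009,.06),("barA0",.035,.009,.025),("barB0",.035,-.009,.025)):
    q=pix("side",o+ex*x+ey*y+[0,0,z]);print(n,q.round(1),"crop",((q-[255,60])*4+[400,0]).round())
for d in(ex,ey,[0,0,1]):print("px per mm*5",(pix("side",o+.005*np.array(d))-pix("side",o)).round(2)*4)
# chopper ring/slot in side view
c=np.array([.6355,-.15,.12])
for an in(-39.5,140.5,50.5,50.5+28,50.5-28):
    v=np.array([np.cos(np.radians(an)),np.sin(np.radians(an)),0]);q=pix("side",c+v*.050);print(an,((q-[255,60])*4+[400,0]).round())
I=cv2.imread("pics/side1.png");m=cv2.inRange(cv2.cvtColor(I,cv2.COLOR_BGR2HSV),(100,120,40),(125,255,255))
n,_,st,ce=cv2.connectedComponentsWithStats(m)
for k in range(1,n):
    if 270<ce[k][0]<310 and st[k,4]>5 and ce[k][1]<120:print(st[k],(st[k,:2]-[255,60])*4+[400,0])
```

```text
lugA [282.9  91.8] crop [512. 127.]
lugB [283.4  88.6] crop [514. 114.]
lugA0 [283.1  94.4] crop [512. 138.]
lugB0 [283.6  91.2] crop [515. 125.]
barA [288.8  71.4] crop [535.  45.]
barB [289.3  67.9] crop [537.  32.]
barA0 [289.6  85.1] crop [538. 101.]
barB0 [290.1  81.6] crop [540.  86.]
px per mm*5 [-8.24 -0.  ]
px per mm*5 [-0.36  4.  ]
px per mm*5 [-0.28 -7.48]
-39.5 [607. 201.]
140.5 [600. 284.]
50.5 [524. 241.]
78.5 [531. 261.]
22.5 [536. 221.]
[289  68  10  16 121] [536  32]
[283  89   9   6  34] [512 116]
[288 109  17  10  98] [532 196]
```

The lid sits in the hand within about 1 mm of the prediction and is lined up with the slots. I'll lower it.

Request:
{"method": "arm_command", "body": {"plan": [{"offset": [0, -0.001, 0.03], "twist": 0.002}, {"offset": [0, 0, 0.03], "twist": 0}, {"offset": [0, 0, 0.015], "twist": 0}, {"offset": [0, 0, 0.005], "twist": 0}, {"offset": [0, 0, 0], "twist": 0}]}}

```text
clock: 6.35
tool_pos: [0.6353, -0.1505, 0.1508]
eef_rot: [0.0, -0.424, 0.905, -0.0]
ft_force: [-0.5, -0.2, -1.0]
grip_width: 0.0168
grasp_force: 59.1
```

Request:
{"method": "arm_command", "body": {"plan": [{"offset": [0, 0, 0.004], "twist": 0}, {"offset": [0, 0, 0.004], "twist": 0}, {"offset": [0, 0, 0.003], "twist": 0}, {"offset": [0, 0, 0], "twist": 0}]}}

```text
clock: 6.85
tool_pos: [0.6359, -0.1507, 0.1399]
eef_rot: [0.001, -0.425, 0.905, -0.001]
ft_force: [1.5, 0.3, 2.4]
grip_width: 0.0168
grasp_force: 59.6
```

Request:
{"method": "arm_command", "body": {"plan": [{"offset": [0, 0, 0.003], "twist": 0}, {"offset": [0, 0, 0.003], "twist": 0}, {"offset": [0, 0, 0.001], "twist": 0}, {"offset": [0, 0, 0], "twist": 0}]}}

```text
clock: 7.35
tool_pos: [0.636, -0.1508, 0.1341]
eef_rot: [0.001, -0.425, 0.905, -0.001]
ft_force: [-0.8, -0.4, 11.9]
grip_width: 0.0169
grasp_force: 61.1
```

The lid is at the bottom of its travel. I'll twist it clockwise, which is positive about the downward tool z.

Request:
{"method": "arm_command", "body": {"plan": [{"offset": [0, 0, 0], "twist": 0.12}, {"offset": [0, 0, 0], "twist": 0.12}, {"offset": [0, 0, 0], "twist": 0.12}, {"offset": [0, 0, 0], "twist": 0.12}, {"offset": [0, 0, 0], "twist": 0.12}]}}

```text
clock: 7.98
tool_pos: [0.6361, -0.1507, 0.1341]
eef_rot: [0.001, -0.137, 0.991, -0.001]
ft_force: [-0.1, 0.3, 11.5]
grip_width: 0.0174
grasp_force: 60.9
```

Request:
{"method": "arm_command", "body": {"plan": [{"offset": [0, 0, 0], "twist": 0.12}, {"offset": [0, 0, 0], "twist": 0.12}, {"offset": [0, 0, 0], "twist": 0.12}, {"offset": [0, 0, 0], "twist": 0.12}, {"offset": [0, 0, 0], "twist": 0.12}]}}

```text
clock: 8.6
tool_pos: [0.6362, -0.1507, 0.1341]
eef_rot: [0.001, 0.162, 0.987, -0.0]
ft_force: [-0.1, 0.6, 10.6]
grip_width: 0.0167
grasp_force: 60.9
```

Request:
{"method": "arm_command", "body": {"plan": [{"offset": [0, 0, 0], "twist": 0.12}, {"offset": [0, 0, 0], "twist": 0.12}, {"offset": [0, 0, 0], "twist": 0.12}, {"offset": [0, 0, 0], "twist": 0.01}, {"offset": [0, 0, 0], "twist": 0}]}}

```text
clock: 9.22
tool_pos: [0.6362, -0.1509, 0.1341]
eef_rot: [0.002, 0.34, 0.941, -0.0]
ft_force: [0.1, -0.5, 11.4]
grip_width: 0.0173
grasp_force: 60.9
```

Run:
```python
from h import *
rows(.6355,-.150,.14,140.5,1);s,_=state();print(s["wrist_torque"])
t=arm.read_camera("top");s=arm.read_camera("side")
b=cv2.resize(s[60:180,255:355],(500,600),interpolation=cv2.INTER_CUBIC)
cv2.imwrite("pics/tw.png",b[:,:,::-1])
```

```text
t 9.22 pos [ 0.6362 -0.1509  0.1341] az 140.31 da 0.19 tilt [ 0.0028 -0.0013 -1.    ] q6 0.347
[0.0011, 0.0003, -0.0059] -0.0034
[-0.11119574  0.05539473  0.03491376]
```

View pics/tw.png

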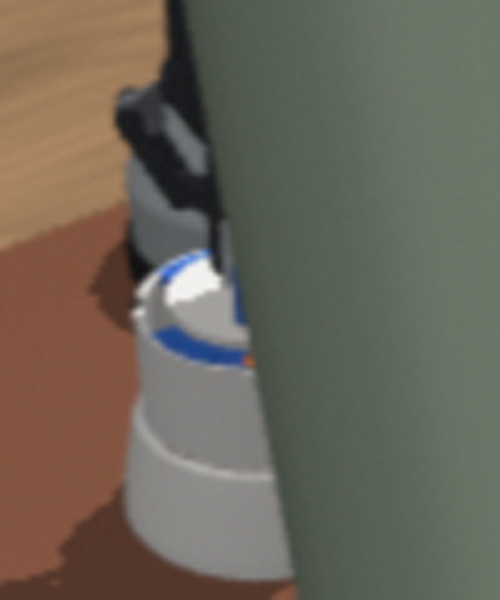

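The side crop shows the flange seated inside the blue ring at (200,310), with the orange mark at (250,360) in line with the bar. I'll ease up, open the gripper and retreat.

Request:
{"method": "arm_command", "body": {"plan": [{"offset": [0, 0, -0.002], "twist": 0}, {"offset": [0, 0, -0.002], "twist": 0}, {"offset": [0, 0, -0.002], "twist": 0}, {"offset": [0, 0, 0], "twist": 0}]}}

```text
clock: 9.82
tool_pos: [0.6352, -0.1505, 0.1383]
eef_rot: [0.0, 0.34, 0.941, -0.0]
ft_force: [3.1, -1.1, 2.8]
grip_width: 0.0168
grasp_force: 59.7
```

Request:
{"method": "arm_command", "body": {"plan": [{"offset": [0, 0, 0], "twist": 0}, {"offset": [0, 0, 0], "twist": 0}, {"offset": [0, 0, 0], "twist": 0}, {"offset": [0, 0, 0], "twist": 0}, {"offset": [0, 0, 0], "twist": 0}], "gripper": 0}}

```text
clock: 10.45
tool_pos: [0.635, -0.1504, 0.1382]
eef_rot: [-0.0, 0.34, 0.941, -0.0]
ft_force: [1.0, 0.4, 0.1]
grip_width: 0.0853
grasp_force: 0.0
```

Request:
{"method": "arm_command", "body": {"plan": [{"offset": [0, 0, 0], "twist": 0}, {"offset": [0, 0, -0.02], "twist": 0}, {"offset": [0, 0, -0.04], "twist": 0}, {"offset": [0, 0, -0.05], "twist": 0}, {"offset": [0, 0, -0.03], "twist": 0}]}}

```text
clock: 11.08
tool_pos: [0.6359, -0.1507, 0.2813]
eef_rot: [0.002, 0.339, 0.941, 0.0]
ft_force: [0.9, -0.5, -0.4]
grip_width: 0.0855
grasp_force: 0.0
```

Request:
{"method": "arm_command", "body": {"plan": [{"offset": [-0.012, -0.05, -0.005], "twist": 0}, {"offset": [-0.012, -0.05, 0], "twist": 0}, {"offset": [-0.012, -0.05, 0], "twist": 0}, {"offset": [-0.012, -0.05, 0], "twist": 0}, {"offset": [-0.012, -0.05, 0], "twist": 0}]}}

```text
clock: 11.7
tool_pos: [0.5207, -0.3826, 0.2835]
eef_rot: [0.0, 0.339, 0.941, -0.0]
ft_force: [0.5, 0.2, 0.4]
grip_width: 0.0852
grasp_force: 0.0
```

Run:
```python
from h import *
t=arm.read_camera("top");s=arm.read_camera("side")
a=cv2.resize(t[60:220,290:410],(360,480),interpolation=cv2.INTER_CUBIC)
b=cv2.resize(s[60:192,255:365],(400,480),interpolation=cv2.INTER_CUBIC)
cv2.imwrite("pics/fin.png",np.hstack([a,b])[:,:,::-1])
```

```text
(no output)
```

View pics/fin.png

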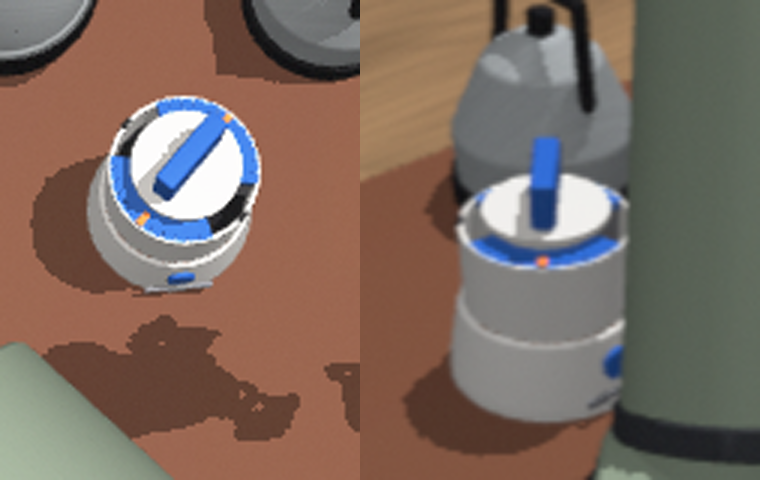

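The final views show the lid seated level on the chopper. Its bar runs along the orange marks at left-crop (228,118) and (143,219), and the gripper is clear.

```bash
python3 -c "
from plant import arm
print(arm.job_done())"
```

```text
the job is handed in; nothing more can be done
None
```

The white lid is on the chopper, pressed down, turned a quarter turn clockwise onto the orange marks and released. The job was handed in at about 11.8 s on the robot's clock, no verdict was returned, and the black lid was not touched.

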